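# Close a gasketed enclosure with its four push rivets, crosswise

## Robot

A 6-joint arm with a two-finger parallel gripper is mounted at the origin on a cart in front of the work surface, level with it; the furniture and walls round the work are solid. World frame = base frame: x ahead of the robot, y to its left, z up, the work surface at z = 0. Lengths are in m, angles in rad, forces in N, time in s.
With the tool pointing down it reaches from about 0.425 to 0.925 m from the base axis. Payload 12.5 kg.
Tool frame: the origin (TCP) lies at the very end of the fingers, on their centre line; the grasp point (between the pads) lies 19 mm behind it; z points along the fingers, y is the line along which they close (so a half turn about z gives the same grasp; the last joint's range is limited). The gripper opens to 85 mm and grips with 20 to 120 N. Pads are 22 mm wide; open, the fingers measure 114 mm over their backs; the gripper's body (76 mm by 85 mm) begins 54 mm behind the grasp point. The pads swing forward as they close: fully open they stand 13 mm farther back than shut.
Start: joints at [-1.236, 0.491, 1.559, -0, 1.092, -0.106], TCP at [0.267, -0.565, 0.231] pointing down, gripper open.
Joint ranges: [-3.1, 3.1], [-0.84, 2.19], [0.05, 2.79], [-1.13, 4.28], [0.06, 2.93], [-2.69, 2.69]. Speed limits (rad/s): [2.22, 2.22, 2.79, 3.14, 3.14, 3.14].

## Interface

Orientations are given as [roll, pitch, yaw] about the fixed x, y, z axes, in that order (R = Rz(yaw) Ry(pitch) Rx(roll)).
In Python, from rig import telemetry, viewer, order, spotter gives the robot as it stands. The module is installed in compiled form; this text tells all that it offers.
- The arm moves only by the tool drive_tool, never from a script. Its argument "plan" is a list of rows, each a list of 7 numbers: the finger opening in mm, from 0 to 85.4, then the shift along the tool's x, y, z as a fraction of full scale, then the turn, a rotation vector about the tool's x, y, z as a fraction of full scale. A call has 1 to 5 rows; each row is the pose to reach, as a shift and turn from the pose commanded when the call began, along the tool's axes at that moment; what a row does not reach only later rows make up. Full scale, the value 1, is 0.15 m for a shift and 120 degrees for a turn. A row lasts 1/12 s, in which the tool goes at most 41.7 mm and 7.16 degrees, less where a joint would pass 70% of its speed; a pose out of reach is approached as far as the arm can. A call with a number of a shift or a turn outside -1 to 1 is refused whole. A call with a gripper value outside its range is refused whole. The fingers move at their own pace and stop on an object; the grip force is fixed at half the most. Time passes only in rows, so rows that repeat a pose let the fingers close. It gives the time, the measured TCP pose, the force, the opening and the grip force at its end, in the units of the state.
- telemetry.state(): the state, without advancing time (a new reading comes with each control period).
- viewer.grab_frame(name): name is "scene" or "side" or "wrist"; returns a dict with "frame" (400x640x3 uint8, red, green, blue), "z_map" (400x640 float32, m along the optical axis (not along the pixel's ray), 0 where there is no reading), "fovy" (degrees; the focal length in pixels is half the picture's height over the tangent of half this angle, whatever the lens; pixels are square), "cx", "cy" (the principal point, pixels), "R" (3x3) and "t" (3): a world point X has camera coordinates R X + t. Camera axes: x right, y down, z forward; pixel columns grow to the right and rows downward; lengths in m; the calibration is good to about 2 mm. A picture is of the moment at which its call begins.
- order.job_done(): hands the job in; it is judged then, once.
Trained networks look in the newest picture that a camera, given by its name, has taken for a name from the list of things; names that differ only in an ending like _2 or _b are one class to them, and where a whole thing is asked for, a point or a joint stands for the part that bears it (a point fixed in the world has none). Each returns a list of dicts, best first, with "confidence" (0 to 1); they miss things now and then, are a little off and sometimes report something else, mostly with a low value. They report only what shows in the picture. A call takes as long as a camera call.
- spotter.cut_out(camera, thing): "mask" (400x640 bool, what is visible of it) and "box" ([centre column, centre row, width, height] in pixels, round what is visible of it).
The state is a dict: "clock": time; "joint_positions": joint angles; "dq": joint speeds; "effort": joint torques, N m; "ee_pos": TCP position; "ee_rot": TCP orientation; "ft_force": force on the tool from outside, world axes, zero at the start; "torque": the same for the moment, N m; "finger_gap": finger opening in m; "grasp_force": force on a finger pad.
Only numpy, scipy, OpenCV 4.12 (cv2) and the standard library are available. Lean on these libraries where they do the work, as an engineer would, in place of code of your own. Each camera call takes 0.05 s, during which the arm holds its last target. There are 200 camera calls.

## Task

Close the cover of the grey electronics enclosure by pressing the raised grey pins of its four black push rivets fully home with the fingertips, one after another and crosswise so that the gasket is drawn down evenly: first the rivet beside the brass cable gland, then the one diagonally opposite it, then the other rivet at the gland's end, and last the one diagonally opposite that. Press gently enough not to crack the cover, do not shove, lift or tip the enclosure, leave the jar and the two cutters alone, and finish clear of everything.

Things in the scene. Friction and masses are not known exactly. Their poses are not given: they have to be found in the camera images.
- enclosure: loose light-grey electronics enclosure, 0.9 kg, 172 (x) x 122 (y) mm, cover top 60 mm up. Origin: centre of underside. A brass cable gland, 27 mm across, sticks 30 mm out of its -x end at y = +30 mm. Black push rivets at x +/-68, y +/-43 mm: fixed collar 22 mm across, top 62.5 mm up, in its middle a grey sliding pin, head 13 mm across, top 69.5 mm up when raised, 63.5 mm (1 mm above the collar) when home
- gland_tip (a point): outer end of the brass cable gland on its axis, 25 mm above the worktop: marks the end of the enclosure that has the gland, and which of that end's two rivets is beside it
- rivet_gland_top (a point): centre of the top of the drive pin of the push rivet at enclosure x = -68, y = +43 mm: beside the gland (first); moves down with the pin; z up
- rivet_gland (a joint): how far this rivet's pin has been pressed in, m: 0 fully raised, 0.006 home against its stop. It slides down under about 4 N, stays where it is left (friction, no spring) and cannot be pulled out; at the start it may already stand up to 1 mm in
- rivet_far_top (a point): centre of the top of the drive pin of the push rivet at x = +68, y = -43 mm: diagonally opposite the gland (second); moves down with the pin; z up
- rivet_far (a joint): how far this rivet's pin has been pressed in, m: 0 fully raised, 0.006 home against its stop. It slides down under about 4 N, stays where it is left (friction, no spring) and cannot be pulled out; at the start it may already stand up to 1 mm in
- rivet_gland_side_top (a point): centre of the top of the drive pin of the push rivet at x = -68, y = -43 mm: the other one at the gland's end (third); moves down with the pin; z up
- rivet_gland_side (a joint): how far this rivet's pin has been pressed in, m: 0 fully raised, 0.006 home against its stop. It slides down under about 4 N, stays where it is left (friction, no spring) and cannot be pulled out; at the start it may already stand up to 1 mm in
- rivet_far_side_top (a point): centre of the top of the drive pin of the push rivet at x = +68, y = +43 mm: the remaining one, diagonally opposite the third (fourth); moves down with the pin; z up
- rivet_far_side (a joint): how far this rivet's pin has been pressed in, m: 0 fully raised, 0.006 home against its stop. It slides down under about 4 N, stays where it is left (friction, no spring) and cannot be pulled out; at the start it may already stand up to 1 mm in
- nozzle_jar: bystander, leave alone: small jar with a black lid, 45 mm across, 43 mm tall, loose; origin at the centre of its underside
- side_cutter: bystander on the right, leave alone: small red-and-black side cutters lying flat, about 115 x 61 mm, 12 mm high, loose; origin on the underside between jaws and grips
- green_cutter: bystander, leave alone: green snap-off knife lying flat, 17 x 158 mm, 12 mm high, loose, its length along its y; origin near the middle of its underside

How it is judged:
On the way, in this order (a step that is already met when the one before it is completed fails the run):
1. the pin of the rivet beside the brass gland is pressed home while the later ones still stand proud (value of joint rivet_gland above 0.005 m and value of joint each of rivet_far, rivet_gland_side, rivet_far_side below 0.003 m), for 0.1 s.
2. the pin of the rivet diagonally opposite the gland is pressed home while the later ones still stand proud (value of joint each of rivet_gland, rivet_far above 0.005 m and value of joint each of rivet_gland_side, rivet_far_side below 0.003 m), for 0.1 s.
3. the pin of the other rivet at the gland's end is pressed home while the later ones still stand proud (value of joint each of rivet_gland, rivet_far, rivet_gland_side above 0.005 m and value of joint rivet_far_side below 0.003 m), for 0.1 s.
4. the pin of the last rivet, diagonally opposite the third is pressed home (value of joint each of rivet_gland, rivet_far, rivet_gland_side, rivet_far_side above 0.005 m), for 0.1 s.
At the end, for the whole second after the job is handed in: All four pins are home (at least 5 mm of their 6 mm in), pressed in the stated order with each later pin still less than 3 mm in until its turn; the enclosure stands flat and at rest within 15 mm of where it was (its gland end within 20 mm), and jar and cutters are within 10 mm of where they were (all of step 4 and distance of enclosure from where it was at the start of the episode below 0.015 m and distance of gland_tip from where it was at the start of the episode below 0.02 m and height (world z) of enclosure below 0.004 m and angle between enclosure's own z axis and vertical below 0.03 rad and linear speed of enclosure below 0.01 m/s and distance of each of nozzle_jar, side_cutter, green_cutter from where it was at the start of the episode below 0.01 m); the robot touches nothing.
It fails at once if the enclosure or a rivet is pressed or struck with more than 40 N (contact force between any of the fingers, the arm and enclosure above 40 N).
It fails at once if the enclosure is shoved more than 15 mm or turned so that the gland end moves more than 20 mm (distance of enclosure from where it was at the start of the episode above 0.015 m or distance of gland_tip from where it was at the start of the episode above 0.02 m).
It fails at once if the enclosure is lifted more than 6 mm (height (world z) of enclosure above 0.006 m).
It fails at once if the enclosure is tipped more than about 5 degrees (angle between enclosure's own z axis and vertical above 0.09 rad).
It fails at once if the jar or a cutter is moved or lifted (distance of any of nozzle_jar, side_cutter, green_cutter from where it was at the start of the episode above 0.01 m).
It also fails if it takes over 48 s, if anything falls off the work surface, if the arm or the gripper's body presses on something with over 40 N, if the wrist force passes 120 N, or if a joint passes its speed limit or range.

## Working session

There is one attempt and no reset: what is moved stays moved. The work goes in short steps, Python scripts to look and compute and a tool call to move; the robot and the scene stay as the last step left them, time stands still between calls to the robot, and variables do not carry over. Pictures are saved under pics/ and viewed, at most 10 in all, crops included, and the job is handed in when it is done.

Besides the shell and the picture viewer there is one more tool, called after "Request:" as name([rows], argument=value, ...), one row to a line, values as JSON. drive_tool: Moves the arm, as the interface text tells. Its arguments: {"type":"object","properties":{"plan":{"type":"array","items":{"type":"array","items":{"type":"number"}}}},"required":["plan"]}

```bash
mkdir -p pics
cat > h.py <<'E'
import numpy as np, cv2
from rig import telemetry, viewer, order, spotter
def grab(n):
    return viewer.grab_frame(n)
def cloud(f):
    z=f["z_map"]; fl=200/np.tan(np.radians(f["fovy"])/2)
    v,u=np.mgrid[0:400,0:640]
    P=np.stack([(u-f["cx"])/fl*z,(v-f["cy"])/fl*z,z],-1)
    W=(P-f["t"])@f["R"]; W[z==0]=np.nan
    return W
def proj(f,X):
    fl=200/np.tan(np.radians(f["fovy"])/2); c=f["R"]@np.array(X)+f["t"]
    return c[0]/c[2]*fl+f["cx"],c[1]/c[2]*fl+f["cy"]
E
python3 - <<'E'
from h import *
s=telemetry.state(); print({k:np.round(v,3) for k,v in s.items()})
ims=[]
for n in ["scene","side"]:
    f=grab(n); W=cloud(f); print(n,f["fovy"],np.round(-f["R"].T@f["t"],3))
    cv2.imwrite(f"pics/{n}0.png",f["frame"][:,:,::-1])
    for th in ["enclosure","gland_tip","rivet_gland_top","nozzle_jar","side_cutter","green_cutter"]:
        for d in spotter.cut_out(n,th)[:5]:
            m=d["mask"]; print(th,round(d["confidence"],2),np.round(d["box"]),m.sum(),np.round(np.nanmedian(W[m],0),3),np.round(np.nanmax(W[m],0),3))
E
```

```text
{'clock': np.float64(0.0), 'joint_positions': array([-1.236,  0.492,  1.559, -0.   ,  1.092, -0.106]), 'dq': array([-0.001, -0.003, -0.001,  0.001,  0.   , -0.   ]), 'effort': array([-1.0000e-03, -6.1845e+01, -2.6159e+01, -0.0000e+00,  4.0000e-03,
        0.0000e+00]), 'ee_pos': array([ 0.267, -0.565,  0.231]), 'ee_rot': array([-3.14 , -0.   ,  0.441]), 'ft_force': array([-0.491,  0.781, -0.359]), 'torque': array([0.015, 0.05 , 0.008]), 'grasp_force': np.float64(0.0), 'finger_gap': np.float64(0.085)}
scene 51.95692156972841 [-0.277  0.698  0.508]
enclosure 0.56 [273. 214.  80.  47.] 2732 [0.535 0.179 0.055] [0.79  0.244 0.072]
gland_tip 0.8 [272. 214.  76.  47.] 2749 [0.535 0.179 0.054] [0.794 0.244 0.072]
nozzle_jar 0.62 [207. 259.  20.  25.] 483 [0.469 0.391 0.034] [0.579 0.408 0.045]
green_cutter 0.52 [337. 242.  45.  28.] 274 [0.375 0.106 0.009] [0.391 0.178 0.014]
side 54.34742994938981 [ 0.552 -0.939  0.461]
enclosure 0.74 [340. 206.  71.  40.] 1874 [0.561 0.117 0.05 ] [0.662 0.251 0.072]
gland_tip 0.63 [338. 205.  71.  34.] 2004 [0.563 0.119 0.05 ] [0.683 0.417 0.072]
rivet_gland_top 0.24 [339. 207.  71.  33.] 1983 [0.561 0.118 0.05 ] [0.664 0.388 0.072]
nozzle_jar 0.56 [338. 205.  72.  32.] 2075 [0.561 0.12  0.048] [0.676 0.418 0.072]
side_cutter 0.92 [290. 283.  44.  24.] 416 [ 0.458 -0.223  0.01 ] [ 0.498 -0.19   0.014]
green_cutter 0.68 [290. 283.  44.  21.] 426 [ 0.458 -0.223  0.01 ] [ 0.5   -0.195  0.014]
green_cutter 0.59 [276. 222.   8.  22.] 113 [0.381 0.088 0.01 ] [0.393 0.179 0.013]
```

View pics/scene0.png

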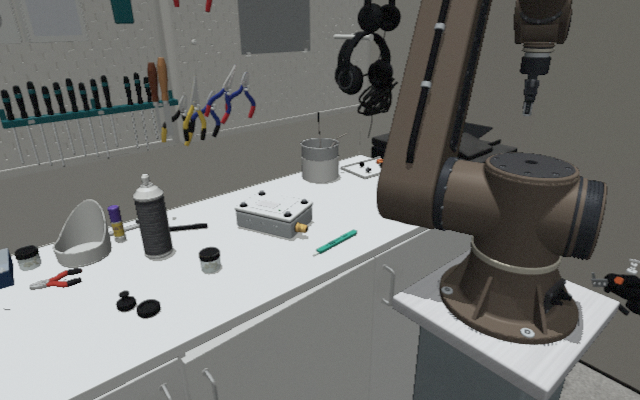

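View pics/side0.png

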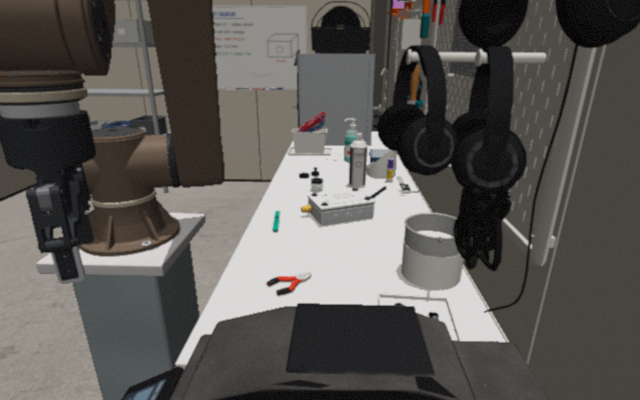

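Scene view: the grey enclosure is centred at (273,214), with its brass gland at (301,228), facing the robot. The jar is at (209,260) and the green knife at (337,241). Side view: the enclosure is at (340,207), its gland at (307,209) and the red cutters at (290,283). Next I'll fit the box from depth.

Run:
```python
from h import *
pts=[]
for n in ["scene","side"]:
    f=grab(n); W=cloud(f); d=spotter.cut_out(n,"enclosure")
    k=(W[...,2]>.054)&(W[...,2]<.08)&(W[...,0]>.4)&(W[...,0]<.7)&(W[...,1]>.05)&(W[...,1]<.3)
    p=W[k]; pts.append(p); r=cv2.minAreaRect(p[:,:2].astype(np.float32)*1000); print(n,len(p),r, np.median(p[:,2]))
    g=W[(W[...,0]<.49)&(W[...,0]>.4)&(W[...,1]>.08)&(W[...,1]<.3)&(W[...,2]>.012)&(W[...,2]<.042)]
    hsv=cv2.cvtColor(f["frame"],cv2.COLOR_RGB2HSV)
    b=(hsv[...,1]>110)&(hsv[...,0]>8)&(hsv[...,0]<28)&(W[...,0]>.38)&(W[...,0]<.7)&(W[...,1]>.05)&(W[...,1]<.3)
    print("brass",b.sum(),np.round(np.nanmedian(W[b],0),3),np.round(np.nanmin(W[b],0),3))
P=np.vstack(pts); print(cv2.minAreaRect(P[:,:2].astype(np.float32)*1000))
```

```text
scene 1370 ((565.9541015625, 155.23985290527344), (174.3340606689453, 130.9192352294922), 23.136432647705078) 0.06113129365990062
brass 76 [0.459 0.151 0.028] [0.446 0.137 0.018]
side 941 ((565.4176635742188, 154.4638671875), (172.99093627929688, 124.83147430419922), 22.514562606811523) 0.061113616497243874
brass 58 [0.466 0.137 0.031] [0.451 0.129 0.021]
((565.9114379882812, 154.70010375976562), (174.23680114746094, 131.20510864257812), 22.69692611694336)
```

Request:
drive_tool([
  [0,0.2,-0.2,0,0,0,0],
  [0,0.4,-0.4,0,0,0,0],
  [0,0.6,-0.6,0,0,0,0],
  [0,0.8,-0.8,0,0,0,0],
  [0,0.9,-0.9,0,0,0,0],
])

```text
clock: 1.32
ee_pos: [0.3316, -0.3822, 0.2314]
ee_rot: [-3.141, -0.0, 0.442]
ft_force: [-0.0, -1.0, 0.3]
finger_gap: 0.0254
grasp_force: 0.0
```

Request:
drive_tool([
  [0,0.2,-0.2,0,0,0,0],
  [0,0.4,-0.4,0,0,0,0],
  [0,0.6,-0.6,0,0,0,0],
  [0,0.8,-0.8,0,0,0,0],
  [0,0.9,-0.9,0,0,0,0],
])

```text
clock: 1.73
ee_pos: [0.396, -0.2027, 0.2315]
ee_rot: [-3.142, -0.0, 0.442]
ft_force: [0.5, -0.8, -0.3]
finger_gap: 0.0002
grasp_force: 0.0
```

Request:
drive_tool([
  [0,0.15,-0.2,0,0,0,0],
  [0,0.3,-0.4,0,0,0,0],
  [0,0.45,-0.6,0,0,0,0],
  [0,0.6,-0.8,0,0,0,0],
  [0,0.74,-0.9,0,0,0,0],
])

```text
clock: 2.15
ee_pos: [0.4378, -0.0335, 0.2316]
ee_rot: [-3.141, -0.0, 0.442]
ft_force: [0.0, -0.2, 0.3]
finger_gap: -0.0003
grasp_force: 0.0
```

Request:
drive_tool([
  [0,0.15,-0.2,0,0,0,0],
  [0,0.3,-0.4,0,0,0,0],
  [0,0.45,-0.6,0,0,0,0],
  [0,0.6,-0.8,0,0,0,0],
  [0,0.74,-0.9,0,0,0,0],
])

```text
clock: 2.57
ee_pos: [0.4807, 0.1361, 0.2315]
ee_rot: [-3.141, -0.0, 0.442]
ft_force: [1.1, -0.5, -0.1]
finger_gap: 0.0001
grasp_force: 0.0
```

```bash
cat > m.py <<'E'
from h import *
import sys
f=grab("wrist"); W=cloud(f); s=telemetry.state(); print(np.round(s["ee_pos"],4),np.round(s["ee_rot"],4))
c=np.cos(np.radians(22.7)); sn=np.sin(np.radians(22.7))
I=f["frame"][:,:,::-1].copy()
for x,y in [(-68,43),(68,-43),(-68,-43),(68,43)]:
    X=[.5657+(c*x-sn*y)/1e3,.155+(sn*x+c*y)/1e3,.0695]; u,v=proj(f,X); print(np.round(X,4),round(u),round(v))
    k=(np.hypot(W[...,0]-X[0],W[...,1]-X[1])<.018)&(W[...,2]>.0655)&(W[...,2]<.08)
    if k.sum(): 
        print(" pin",k.sum(),np.round(W[k].mean(0),4),np.round((np.nanmin(W[k],0)+np.nanmax(W[k],0))/2,4), np.round(np.median(W[k][:,2]),4))
    cv2.drawMarker(I,(round(u),round(v)),(0,0,255),0,12,1)
k=(W[...,2]>.054)&(W[...,2]<.08)&(W[...,0]>.4)&(W[...,0]<.75)&(W[...,1]>.03)&(W[...,1]<.3)
if k.sum(): print(k.sum(),cv2.minAreaRect(W[k][:,:2].astype(np.float32)*1000))
cv2.imwrite("pics/"+sys.argv[1],I)
E
python3 m.py w1.png
```

```text
[0.4832 0.138  0.2315] [-3.1414e+00 -2.2000e-03  4.4310e-01]
[0.4864 0.1684 0.0695] 292 158
 pin 143 [0.484  0.1679 0.0702] [0.4838 0.1679 0.0696] 0.0703
[0.645  0.1416 0.0695] 399 0
 pin 160 [0.6406 0.1417 0.0703] [0.6408 0.1422 0.0692] 0.0705
[0.5196 0.0891 0.0695] 383 162
 pin 146 [0.5174 0.0893 0.0696] [0.5184 0.0877 0.0686] 0.0697
[0.6118 0.2209 0.0695] 296 -5
 pin 98 [0.6056 0.2196 0.0696] [0.6063 0.2221 0.069 ] 0.0699
23659 ((557.2073974609375, 152.56643676757812), (159.88409423828125, 122.57427978515625), 23.073320388793945)
```

View pics/w1.png

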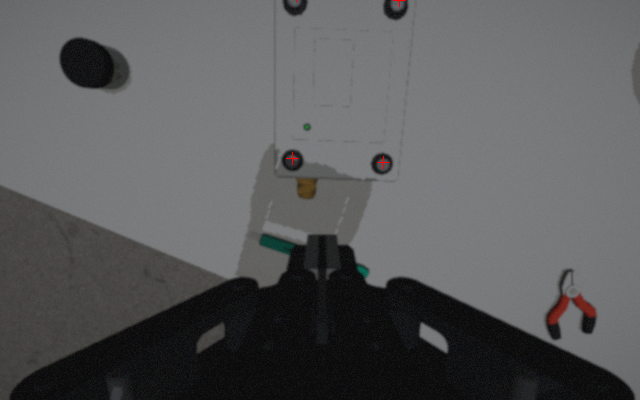

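Wrist view: all four pins show, at (292,159), (382,162), (397,5) and (295,3). The gland at (307,187) is beside the lower-left pin, so that one is first, and the other three follow from the layout. I'll hover over the first pin.

Request:
drive_tool([
  [0,0.09,-0.18,0.2,0,0,0],
  [0,0.09,-0.18,0.45,0,0,0],
  [0,0.09,-0.18,0.7,0,0,0],
  [0,0.09,-0.18,0.9,0,0,0],
  [0,0.09,-0.18,0.94,0,0,0],
])

```text
clock: 3.03
ee_pos: [0.4801, 0.1629, 0.0864]
ee_rot: [-3.14, 0.006, 0.441]
ft_force: [-0.7, -1.0, -0.3]
finger_gap: -0.0
grasp_force: 0.0
```

```bash
python3 m.py w2.png
```

```text
[0.4808 0.1629 0.0877] [-3.1404  0.0051  0.4409]
[0.4864 0.1684 0.0695] 315 219
 pin 434 [0.4844 0.168  0.0702] [0.4837 0.1677 0.0695] 0.0703
[0.645  0.1416 0.0695] 537 -85
[0.5196 0.0891 0.0695] 480 226
 pin 485 [0.5175 0.0896 0.0694] [0.5162 0.0891 0.0686] 0.0696
[0.6118 0.2209 0.0695] 328 -96
59020 ((543.2373046875, 146.5452423095703), (128.246826171875, 121.95537567138672), 23.019357681274414)
```

View pics/w2.png

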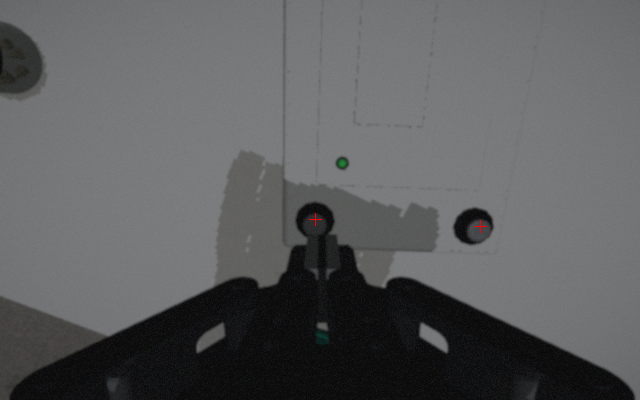

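Hover view: the first pin is at (315,222), just ahead of the closed tips at (322,245). I need a small correction forward and left before pressing.

Request:
drive_tool([
  [0,0.035,-0.02,0,0,0,0],
  [0,0.035,-0.02,0,0,0,0],
  [0,0.035,-0.02,0,0,0,0],
  [0,0.035,-0.02,0,0,0,0],
])

```text
clock: 3.42
ee_pos: [0.4861, 0.1683, 0.0918]
ee_rot: [3.141, -0.003, 0.441]
ft_force: [-0.8, -0.1, -0.4]
finger_gap: 0.0003
grasp_force: 0.0
```

Request:
drive_tool([
  [0,-0.007,0,0.05,0,0,0],
  [0,-0.007,0,0.09,0,0,0],
  [0,-0.007,0,0.11,0,0,0],
  [0,-0.007,0,0.12,0,0,0],
  [0,-0.007,0,0.12,0,0,0],
])

```text
clock: 3.83
ee_pos: [0.4843, 0.1676, 0.0717]
ee_rot: [-3.141, 0.001, 0.441]
ft_force: [0.2, -0.5, -0.9]
finger_gap: -0.0001
grasp_force: 0.0
```

Request:
drive_tool([
  [0,0,0,0.006,0,0,0],
  [0,0,0,0.012,0,0,0],
  [0,0,0,0.018,0,0,0],
  [0,0,0,0.024,0,0,0],
  [0,0,0,0.03,0,0,0],
])

```text
clock: 4.25
ee_pos: [0.4846, 0.1677, 0.0679]
ee_rot: [3.141, -0.0, 0.441]
ft_force: [-0.4, 0.6, 3.9]
finger_gap: -0.0001
grasp_force: 2.0
```

Request:
drive_tool([
  [0,0,0,0.006,0,0,0],
  [0,0,0,0.012,0,0,0],
  [0,0,0,0.018,0,0,0],
  [0,0,0,0.022,0,0,0],
  [0,0,0,0.025,0,0,0],
])

```text
clock: 4.67
ee_pos: [0.4845, 0.1677, 0.064]
ee_rot: [3.141, -0.0, 0.441]
ft_force: [-0.8, -1.0, 3.5]
finger_gap: 0.0001
grasp_force: 2.0
```

Now 0.5 mm steps until the force rises.

Request:
drive_tool([
  [0,0,0,0.002,0,0,0],
  [0,0,0,0.004,0,0,0],
  [0,0,0,0.004,0,0,0],
])

```text
clock: 4.92
ee_pos: [0.4845, 0.1677, 0.0635]
ee_rot: [3.141, -0.0, 0.441]
ft_force: [-1.1, -0.2, 5.9]
finger_gap: 0.0003
grasp_force: 2.5
```

Request:
drive_tool([
  [0,0,0,0.002,0,0,0],
  [0,0,0,0.003,0,0,0],
  [0,0,0,0.003,0,0,0],
])

```text
clock: 5.17
ee_pos: [0.4846, 0.1677, 0.0635]
ee_rot: [3.141, -0.001, 0.441]
ft_force: [-2.4, -0.3, 10.4]
finger_gap: 0.0
grasp_force: 5.5
```

Request:
drive_tool([
  [0,0,0,-0.1,0,0,0],
  [0,0,0,-0.2,0,0,0],
  [0,0,0,-0.21,0,0,0],
])

```text
clock: 5.42
ee_pos: [0.4851, 0.1679, 0.096]
ee_rot: [3.141, -0.002, 0.441]
ft_force: [-0.2, -0.7, 0.6]
finger_gap: 0.0001
grasp_force: 0.0
```

Request:
drive_tool([
  [0,0.2,0.14,0,0,0,0],
  [0,0.42,0.29,0,0,0,0],
  [0,0.64,0.44,0,0,0,0],
  [0,0.8,0.55,0,0,0,0],
  [0,0.88,0.61,0,0,0,0],
])

```text
clock: 5.83
ee_pos: [0.6459, 0.1404, 0.0934]
ee_rot: [3.141, -0.001, 0.44]
ft_force: [-0.7, 0.4, 0.2]
finger_gap: 0.0
grasp_force: 0.0
```

Request:
drive_tool([
  [0,0,0,0,0,0,0],
  [0,0,0,0,0,0,0],
  [0,0,0,0,0,0,0],
])

```text
clock: 6.08
ee_pos: [0.6416, 0.1414, 0.0937]
ee_rot: [-3.141, 0.002, 0.441]
ft_force: [0.2, 0.1, -1.1]
finger_gap: -0.0
grasp_force: 0.0
```

```bash
python3 m.py w3.png
```

```text
[0.6417 0.1416 0.0941] [-3.1412e+00  1.3000e-03  4.4120e-01]
[0.4864 0.1684 0.0695] 180 416
[0.645  0.1416 0.0695] 322 224
 pin 358 [0.6438 0.1426 0.0704] [0.6429 0.1426 0.0688] 0.0706
[0.5196 0.0891 0.0695] 313 421
[0.6118 0.2209 0.0695] 163 217
 pin 452 [0.6096 0.2206 0.0699] [0.6105 0.2208 0.0689] 0.07
19028 ((592.7938232421875, 167.40003967285156), (108.02711486816406, 121.70140838623047), 23.168481826782227)
```

View pics/w3.png

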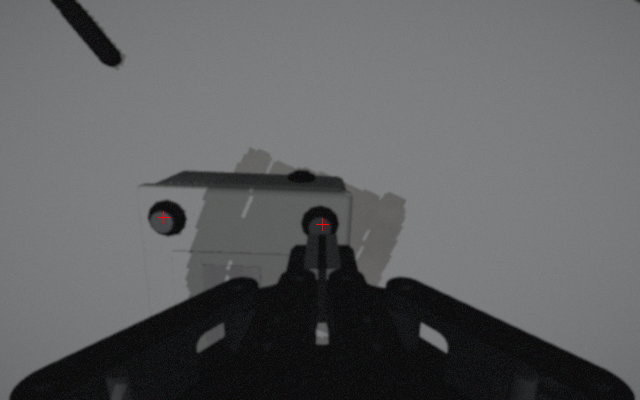

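Pin 2 is at (321,222), straight ahead of the tips and about 1.5 mm off.

Request:
drive_tool([
  [0,0.01,0,0.06,0,0,0],
  [0,0.01,0,0.11,0,0,0],
  [0,0.01,0,0.135,0,0,0],
  [0,0.01,0,0.145,0,0,0],
  [0,0.01,0,0.145,0,0,0],
])

```text
clock: 6.55
ee_pos: [0.6439, 0.142, 0.072]
ee_rot: [-3.141, 0.001, 0.441]
ft_force: [-0.4, 0.6, 0.3]
finger_gap: -0.0003
grasp_force: 0.0
```

Request:
drive_tool([
  [0,0,0,0.006,0,0,0],
  [0,0,0,0.012,0,0,0],
  [0,0,0,0.018,0,0,0],
  [0,0,0,0.024,0,0,0],
  [0,0,0,0.03,0,0,0],
])

```text
clock: 6.97
ee_pos: [0.6444, 0.1419, 0.0686]
ee_rot: [3.141, -0.0, 0.441]
ft_force: [-1.6, -1.9, 4.4]
finger_gap: -0.0006
grasp_force: 2.0
```

Request:
drive_tool([
  [0,0,0,0.006,0,0,0],
  [0,0,0,0.012,0,0,0],
  [0,0,0,0.018,0,0,0],
  [0,0,0,0.024,0,0,0],
  [0,0,0,0.029,0,0,0],
])

```text
clock: 7.38
ee_pos: [0.6444, 0.1419, 0.0639]
ee_rot: [3.141, -0.0, 0.441]
ft_force: [-1.0, 0.0, 3.8]
finger_gap: -0.0
grasp_force: 2.0
```

Request:
drive_tool([
  [0,0,0,0.002,0,0,0],
  [0,0,0,0.004,0,0,0],
  [0,0,0,0.004,0,0,0],
])

```text
clock: 7.63
ee_pos: [0.6444, 0.1419, 0.0636]
ee_rot: [3.141, -0.0, 0.441]
ft_force: [-1.8, 0.1, 6.1]
finger_gap: 0.0001
grasp_force: 3.2
```

Request:
drive_tool([
  [0,0,0,0.002,0,0,0],
  [0,0,0,0.003,0,0,0],
  [0,0,0,0.003,0,0,0],
])

```text
clock: 7.88
ee_pos: [0.6444, 0.1419, 0.0635]
ee_rot: [3.141, -0.001, 0.441]
ft_force: [-1.4, -0.7, 9.9]
finger_gap: 0.0004
grasp_force: 5.0
```

Request:
drive_tool([
  [0,0,0,-0.1,0,0,0],
  [0,0,0,-0.2,0,0,0],
  [0,0,0,-0.21,0,0,0],
])

```text
clock: 8.13
ee_pos: [0.6451, 0.142, 0.0962]
ee_rot: [3.141, -0.003, 0.441]
ft_force: [0.9, 0.4, 0.6]
finger_gap: 0.0001
grasp_force: 0.0
```

Request:
drive_tool([
  [0,-0.2,-0.01,0,0,0,0],
  [0,-0.42,-0.02,0,0,0,0],
  [0,-0.64,-0.03,0,0,0,0],
  [0,-0.82,-0.04,0,0,0,0],
  [0,-0.91,-0.044,0,0,0,0],
])

```text
clock: 8.55
ee_pos: [0.5147, 0.0889, 0.0936]
ee_rot: [-3.141, 0.003, 0.441]
ft_force: [0.6, -0.7, 0.1]
finger_gap: 0.0001
grasp_force: 0.0
```

Request:
drive_tool([
  [0,0,0,0,0,0,0],
  [0,0,0,0,0,0,0],
  [0,0,0,0,0,0,0],
])

```text
clock: 8.8
ee_pos: [0.5191, 0.0899, 0.0941]
ee_rot: [3.141, -0.001, 0.441]
ft_force: [-0.5, 0.8, -0.7]
finger_gap: 0.0
grasp_force: 0.0
```

```bash
python3 m.py w4.png
```

```text
[0.5191 0.0899 0.0941] [ 3.1412e+00 -6.0000e-04  4.4100e-01]
[0.4864 0.1684 0.0695] 163 222
 pin 39 [0.4842 0.1673 0.0659] [0.484  0.1679 0.066 ] 0.0658
[0.645  0.1416 0.0695] 335 -62
[0.5196 0.0891 0.0695] 321 229
 pin 250 [0.5198 0.0898 0.0696] [0.5189 0.0887 0.0689] 0.0697
[0.6118 0.2209 0.0695] 138 -72
56192 ((546.4569091796875, 147.58389282226562), (135.09307861328125, 121.82356262207031), 23.10940933227539)
```

View pics/w4.png

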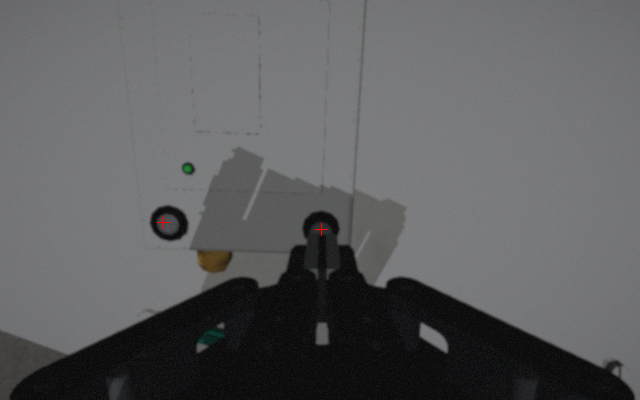

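The third pin is at (321,226), directly in front of the tips. The first pin, at (168,223), sits home and the enclosure hasn't moved. Pressing pin 3.

Request:
drive_tool([
  [0,-0.006,0,0.06,0,0,0],
  [0,-0.006,0,0.11,0,0,0],
  [0,-0.006,0,0.135,0,0,0],
  [0,-0.006,0,0.145,0,0,0],
  [0,-0.006,0,0.145,0,0,0],
])

```text
clock: 9.27
ee_pos: [0.517, 0.0893, 0.0718]
ee_rot: [-3.141, 0.001, 0.441]
ft_force: [-0.5, -0.4, -0.4]
finger_gap: -0.0004
grasp_force: 0.0
```

Request:
drive_tool([
  [0,0,0,0.006,0,0,0],
  [0,0,0,0.012,0,0,0],
  [0,0,0,0.018,0,0,0],
  [0,0,0,0.024,0,0,0],
  [0,0,0,0.03,0,0,0],
])

```text
clock: 9.68
ee_pos: [0.5173, 0.0893, 0.0683]
ee_rot: [3.141, -0.0, 0.441]
ft_force: [-0.7, -1.5, 4.6]
finger_gap: 0.0002
grasp_force: 2.0
```

Request:
drive_tool([
  [0,0,0,0.006,0,0,0],
  [0,0,0,0.012,0,0,0],
  [0,0,0,0.018,0,0,0],
  [0,0,0,0.022,0,0,0],
  [0,0,0,0.027,0,0,0],
])

```text
clock: 10.1
ee_pos: [0.5173, 0.0893, 0.0641]
ee_rot: [3.141, -0.0, 0.441]
ft_force: [-0.6, -0.6, 4.3]
finger_gap: 0.0004
grasp_force: 2.0
```

Request:
drive_tool([
  [0,0,0,0.002,0,0,0],
  [0,0,0,0.004,0,0,0],
  [0,0,0,0.005,0,0,0],
  [0,0,0,0.005,0,0,0],
])

```text
clock: 10.43
ee_pos: [0.5173, 0.0893, 0.0635]
ee_rot: [3.141, -0.0, 0.441]
ft_force: [-1.6, -0.0, 6.0]
finger_gap: -0.0004
grasp_force: 3.5
```

Request:
drive_tool([
  [0,0,0,0.002,0,0,0],
  [0,0,0,0.003,0,0,0],
  [0,0,0,0.003,0,0,0],
])

```text
clock: 10.68
ee_pos: [0.5173, 0.0893, 0.0634]
ee_rot: [3.141, -0.001, 0.441]
ft_force: [-2.4, 0.0, 11.6]
finger_gap: 0.0002
grasp_force: 6.2
```

Request:
drive_tool([
  [0,0,0,-0.1,0,0,0],
  [0,0,0,-0.2,0,0,0],
  [0,0,0,-0.21,0,0,0],
])

```text
clock: 10.93
ee_pos: [0.5179, 0.0893, 0.0959]
ee_rot: [3.141, -0.002, 0.441]
ft_force: [0.3, 0.0, 0.8]
finger_gap: 0.0001
grasp_force: 0.0
```

Request:
drive_tool([
  [0,0.2,-0.11,0,0,0,0],
  [0,0.42,-0.24,0,0,0,0],
  [0,0.64,-0.37,0,0,0,0],
  [0,0.84,-0.48,0,0,0,0],
  [0,0.93,-0.53,0,0,0,0],
])

```text
clock: 11.35
ee_pos: [0.611, 0.2238, 0.0934]
ee_rot: [3.142, -0.001, 0.442]
ft_force: [0.0, -0.7, -0.3]
finger_gap: -0.0003
grasp_force: 0.0
```

Request:
drive_tool([
  [0,0,0,0,0,0,0],
  [0,0,0,0,0,0,0],
  [0,0,0,0,0,0,0],
])

```text
clock: 11.6
ee_pos: [0.6086, 0.22, 0.0935]
ee_rot: [-3.141, 0.002, 0.441]
ft_force: [-0.7, -0.3, 0.7]
finger_gap: -0.0002
grasp_force: 0.0
```

```bash
python3 m.py w5.png
```

```text
[0.6087 0.2198 0.0938] [-3.1415e+00  1.3000e-03  4.4020e-01]
[0.4864 0.1684 0.0695] 312 421
[0.645  0.1416 0.0695] 478 230
 pin 29 [0.6423 0.1435 0.0658] [0.6429 0.1414 0.0659] 0.0658
[0.5196 0.0891 0.0695] 443 425
[0.6118 0.2209 0.0695] 321 223
 pin 345 [0.6101 0.2217 0.07  ] [0.6096 0.2211 0.0693] 0.0701
17076 ((594.9489135742188, 168.8561553955078), (102.75129699707031, 121.52503967285156), 23.0965576171875)
```

View pics/w5.png

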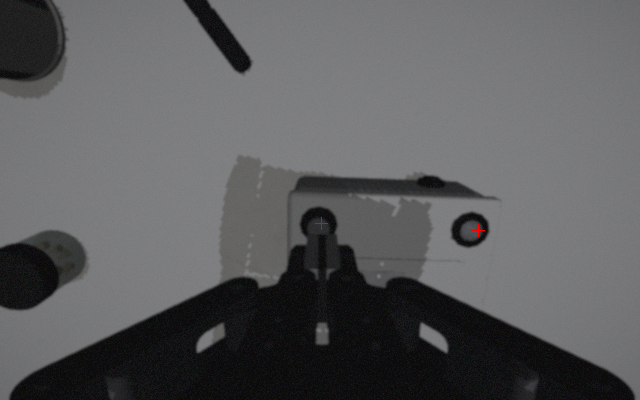

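The last pin is at (319,223), in front of the tips and about 1.5 mm off. The jar at left, (25,277), is clear.

Request:
drive_tool([
  [0,0.008,-0.004,0.06,0,0,0],
  [0,0.008,-0.004,0.11,0,0,0],
  [0,0.008,-0.004,0.135,0,0,0],
  [0,0.008,-0.004,0.145,0,0,0],
  [0,0.008,-0.004,0.145,0,0,0],
])

```text
clock: 12.07
ee_pos: [0.61, 0.2214, 0.0719]
ee_rot: [-3.141, 0.001, 0.44]
ft_force: [0.1, 0.7, 0.2]
finger_gap: 0.0001
grasp_force: 0.0
```

Request:
drive_tool([
  [0,0,0,0.006,0,0,0],
  [0,0,0,0.012,0,0,0],
  [0,0,0,0.018,0,0,0],
  [0,0,0,0.024,0,0,0],
  [0,0,0,0.03,0,0,0],
])

```text
clock: 12.48
ee_pos: [0.6103, 0.2218, 0.0684]
ee_rot: [3.141, -0.0, 0.441]
ft_force: [-0.8, -0.4, 3.6]
finger_gap: -0.0003
grasp_force: 2.0
```

Request:
drive_tool([
  [0,0,0,0.006,0,0,0],
  [0,0,0,0.012,0,0,0],
  [0,0,0,0.018,0,0,0],
  [0,0,0,0.022,0,0,0],
  [0,0,0,0.027,0,0,0],
])

```text
clock: 12.9
ee_pos: [0.6103, 0.2218, 0.0641]
ee_rot: [3.141, -0.0, 0.441]
ft_force: [-1.2, 0.3, 4.3]
finger_gap: 0.0004
grasp_force: 2.0
```

Request:
drive_tool([
  [0,0,0,0.002,0,0,0],
  [0,0,0,0.004,0,0,0],
  [0,0,0,0.005,0,0,0],
  [0,0,0,0.005,0,0,0],
])

```text
clock: 13.23
ee_pos: [0.6103, 0.2218, 0.0636]
ee_rot: [3.141, -0.0, 0.441]
ft_force: [-1.8, 0.7, 6.5]
finger_gap: 0.0003
grasp_force: 3.2
```

Request:
drive_tool([
  [0,0,0,0.002,0,0,0],
  [0,0,0,0.003,0,0,0],
  [0,0,0,0.003,0,0,0],
])

```text
clock: 13.48
ee_pos: [0.6103, 0.2218, 0.0635]
ee_rot: [3.141, -0.001, 0.441]
ft_force: [-3.0, -0.4, 10.3]
finger_gap: 0.0001
grasp_force: 5.1
```

Request:
drive_tool([
  [0,0,0,-0.2,0,0,0],
  [0,0,0,-0.4,0,0,0],
  [0,-0.1,0,-0.6,0,0,0],
  [0,-0.3,0,-0.8,0,0,0],
  [0,-0.5,0,-0.9,0,0,0],
])

```text
clock: 13.9
ee_pos: [0.5425, 0.1897, 0.2001]
ee_rot: [3.141, -0.003, 0.441]
ft_force: [0.3, 0.0, 1.5]
finger_gap: 0.0
grasp_force: 0.0
```

Request:
drive_tool([
  [0,-0.2,0,0,0,0,0],
  [0,-0.4,0,0,0,0,0],
  [0,-0.4,0,0,0,0,0],
  [0,-0.4,0,0,0,0,0],
])

```text
clock: 14.23
ee_pos: [0.4875, 0.1638, 0.1982]
ee_rot: [3.141, -0.0, 0.44]
ft_force: [0.4, -0.7, 1.1]
finger_gap: -0.0
grasp_force: 0.0
```

Run:
```python
from h import *
f=grab("wrist"); W=cloud(f)
for X in [(.4844,.168),(.6432,.142),(.5176,.0895),(.6101,.221)]:
    d=np.hypot(W[...,0]-X[0],W[...,1]-X[1]); k=(d<.004); r=(d>.02)&(d<.024)&(W[...,2]>.055)
    print(k.sum(),np.round(np.nanmedian(W[k][:,2]),4),np.round(np.nanmedian(W[r][:,2]),4))
```

```text
114 0.0654 0.2793
93 0.0646 0.0613
64 0.0646 0.0619
94 0.0647 0.0613
```

```bash
python3 -c "
from h import *
print(order.job_done())"
```

```text
the job is handed in; nothing more can be done
None
```

I pressed all four pins home in the required crosswise order, with readings of at most about 12 N; the enclosure hadn't visibly moved, and I handed the job in with the arm clear, but no verdict came back.

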